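# Stamp a heart soap in the hand press and hold the stamp down

## Task

Stamp the grey heart soap in the hand press: push the pusher by its black handle all the way in, so that the soap slides along the channel to under the stamp, and only then press the red knob down past two clicks to the third, where the stamp bears firmly on the soap without crushing it. The knob springs back if let go, so finish while still holding it down there with the fingers. Leave the other things on the table alone.

Things in the scene. Friction and masses are not known exactly. Their poses are not given: they have to be found in the camera images.
- press: Hand soap press fixed to the table: wooden base 200 x 110 x 12 mm (x -115 to +85 mm), two rails (tops at 42 mm) forming a 64 mm wide channel along x, grey column and arm over the channel (x -26 to +75, arm underside 85, top 105 mm high). The red knob is its highest part. Origin on the table under the stamp's axis; z up, x along the channel from pusher handle to column.
- pusher (a joint): Travel of the pusher along the press's +x, m: 0 fully out, 0.075 fully in at its stop, where its flat aluminium face is 29 mm before the stamp's axis, so the soap is roughly centred. Starts at 0 to 0.015; about 1.5 N of friction, stays where left.
- pusher_handle (a point): On the axis of the handle, 60 mm above the table: upright black round post, 20 mm diameter, 16 to 80 mm above the table, clear of the base's open end, at press x = -202 mm + travel, y = 0. A 10 mm rod at 26 mm height runs from it to the pusher's face. Pinch the post from above across the press's y axis, or push it towards +x.
- plunger_travel (a joint): Downward travel of knob, stem and stamp, m: 0 at the top. Clicks at 0.008, 0.016, 0.024. With the soap under it the stamp stops on the soap at about 0.0235, in the third click. The spring pushes up with about 4 N at the top, 9 N at the third click, some 3 N more on the ridges between, and always returns. Three red bands on the stem sink into the grey arm, one per click.
- knob_top (a point): Centre of the flat top of the red mushroom knob (48 mm diameter, 21 mm high): 154 mm above the table when up, 130 mm at the third click. It stands over the stamp's axis (press x = y = 0).
- plunger: Red mushroom knob, steel stem and round brass stamp (48 mm diameter, 10 mm thick) in one piece; origin at the centre of the stamp's lower face, on the stem's axis, 72.5 mm above the table when up.
- heart_soap: Grey heart-shaped fluted soap, 66 x 58 x 37 mm (66 along the channel, its tip towards the stamp), loose in the channel on the 12 mm base, between the pusher's face and the stamp. Origin at the centre of its underside, which starts 36 to 54 mm before the stamp's axis. It withstands 60 N from the stamp.
- pink_soap: Bystander: pink cloud-shaped soap, 68 x 68 x 35 mm, origin at the centre of its underside.
- grey_rose_soap: Bystander: grey rose-shaped soap, 69 x 68 x 34 mm, origin at the centre of its underside.
- tape_roll: Bystander: roll of masking tape lying flat, 82 mm across, 24 mm high, origin at the centre of its underside.
- thermometer: Bystander: thin probe thermometer lying flat, 26 x 143 x 8 mm, origin at the centre of its underside.
Mind the look-alikes: they are no part of the job. Leave any purple look-alike of the heart_soap alone.

How it is judged:
By the outcome, as a careful person would: the job done as asked, in the order asked, and still so for the second after the job is handed in, while the arm keeps its last pose, push and grip.
It also fails if it takes over 48 s, if anything falls off the work surface, if the arm or the gripper's body presses on something with over 40 N, if the wrist force passes 120 N, or if a joint passes its speed limit or range.

## Robot

A 7-joint arm with a two-finger parallel gripper is mounted at the origin on a cart in front of the work surface, level with it; the furniture and walls round the work are solid. World frame = base frame: x ahead of the robot, y to its left, z up, the work surface at z = 0. Lengths are in m, angles in rad, forces in N, time in s.
With the tool pointing down it reaches from about 0.4 to 0.875 m from the base axis. Payload 19.3 kg.
Tool frame: the origin (TCP) lies midway between the tips of the shut fingers; the grasp point (between the pads) lies 19 mm behind it (bot.grip_point_offset is the distance from the TCP to the grasp point, in m); z points along the fingers, y is the line along which they close (so a half turn about z gives the same grasp; the last joint's range is limited). The gripper opens to 85 mm and grips with 20 to 120 N. Pads are 22 mm wide; open, the fingers measure 114 mm over their backs; the gripper's body (76 mm by 85 mm) begins 54 mm behind the grasp point. The pads swing forward as they close: fully open they stand 13 mm farther back than shut.
Start: joints at [1.063, 0.521, -0.036, 1.599, 0.021, 1.021, -0.113], TCP at [0.265, -0.566, 0.231] pointing down, gripper open.
Joint ranges: [-2.91, 2.91], [-0.3, 2.13], [-1.5, 1.42], [0.17, 2.43], [-1.26, 4.41], [0.16, 1.93], [-2.52, 2.52]. Speed limits (rad/s): [1.89, 1.89, 2.39, 2.39, 3.01, 3.01, 3.01].

## Interface

Orientations are given as a rotation vector (axis times angle).
In Python, from rig import bot, camera, order, spotter gives the robot as it stands.
- The arm moves only by the tool step_arm, never from a script. Its argument "deltas" is a list of rows, each an object with "linear": the shift along the tool's x, y, z in mm, a list of three; "turn": the turn, a rotation vector about the tool's x, y, z in degrees, a list of three; "fingers": the closure, from -1 (fully open) to 1 (shut), so that 0 is half open. In form: [{"linear": [dx, dy, dz], "turn": [rx, ry, rz], "fingers": fingers}, ...]. A call has 1 to 10 rows; each row is the pose to reach, as a shift and turn from the pose commanded when the call began, along the tool's axes at that moment; what a row does not reach only later rows make up. A row lasts 1/12 s, in which the tool goes at most 41.7 mm and 7.16 degrees, less where a joint would pass 70% of its speed; a pose out of reach is approached as far as the arm can. A call with a gripper value outside its range is refused whole. The fingers move at their own pace and stop on an object; "newtons" is the grip in N (left out, the last holds). Time passes only in rows, so rows that repeat a pose let the fingers close. It gives the time, the measured TCP pose, the force, the opening and the grip force at its end, in the units of the state.
- bot.state(): the state, without advancing time (a new reading comes with each control period).
- camera(name): name is "side" or "top"; returns a dict with "frame" (420x560x3 uint8, blue, green, red), "fovy" (degrees; the focal length in pixels is half the picture's height over the tangent of half this angle, whatever the lens; pixels are square), "cx", "cy" (the principal point, pixels), "R" (3x3) and "t" (3): a world point X has camera coordinates R X + t. Camera axes: x right, y down, z forward; pixel columns grow to the right and rows downward; lengths in m; the calibration is good to about 2 mm. A picture is of the moment at which its call begins. There is no depth.
- order.close_job(): hands the job in; it is judged then, once.
Trained networks look in the newest picture that a camera, given by its name, has taken for a name from the list of things; names that differ only in an ending like _2 or _b are one class to them, and where a whole thing is asked for, a point or a joint stands for the part that bears it (a point fixed in the world has none). Each returns a list of dicts, best first, with "p" (0 to 1); they miss things now and then, are a little off and sometimes report something else, mostly with a low value. They report only what shows in the picture. A call takes as long as a camera call. They do not tell look-alikes from the thing itself.
- spotter.silhouettes(camera, name): "mask" (420x560 bool, what is visible of it) and "extent" ([centre column, centre row, width, height] in pixels, round what is visible of it).
- spotter.pinpoint(camera, name): "pixel" ([column, row] in pixels: a listed point, or the origin of a listed thing).
The state is a dict: "clock": time; "joints": joint angles; "joint_velocities": joint speeds; "effort": joint torques, N m; "eef_pos": TCP position; "eef_rot": TCP orientation; "wrist_force": force on the tool from outside, world axes, zero at the start; "torque": the same for the moment, N m; "opening": opening from 0.0 (shut) to 1.0 (fully open); "grip_force": force on a finger pad.
Only numpy, scipy, OpenCV 4.12 (cv2) and the standard library are available. Lean on these libraries where they do the work, as an engineer would, in place of code of your own. Each camera call takes 0.05 s, during which the arm holds its last target. There are 200 camera calls.

## Working session

There is one attempt and no reset: what is moved stays moved. The work goes in short steps, Python scripts to look and compute and a tool call to move; the robot and the scene stay as the last step left them, time stands still between calls to the robot, and variables do not carry over. Pictures are saved under pics/ and viewed, at most 10 in all, crops included, and the job is handed in when it is done.

Besides the shell and the picture viewer there is one more tool, called after "Call:" by a JSON object that holds its "op" and its "data". step_arm: Moves the arm, as the interface text tells. Its arguments: {"type":"object","properties":{"deltas":{"type":"array","items":{"type":"object","properties":{"linear":{"type":"array","items":{"type":"number"}},"turn":{"type":"array","items":{"type":"number"}},"fingers":{"type":"number"}}}},"newtons":{"type":"number"}},"required":["deltas"]}

```bash
mkdir -p pics; cat > h.py <<'E'
from rig import bot,camera,order,spotter
import numpy as np,cv2
from scipy.spatial.transform import Rotation as Ro
def ray(c,p):
    f=c["frame"].shape[0]/2/np.tan(np.radians(c["fovy"])/2)
    R=np.array(c["R"]);t=np.array(c["t"])
    d=R.T@np.array([(p[0]-c["cx"])/f,(p[1]-c["cy"])/f,1.]);return -R.T@t,d
def atz(c,p,z):
    o,d=ray(c,p);return o+d*(z-o[2])/d[2]
def proj(c,X):
    f=c["frame"].shape[0]/2/np.tan(np.radians(c["fovy"])/2)
    q=np.array(c["R"])@np.array(X)+np.array(c["t"]);return [c["cx"]+f*q[0]/q[2],c["cy"]+f*q[1]/q[2]]
E
python3 - <<'E'
from h import *
print(bot.state(),bot.grip_point_offset)
im=[]
for n in("side","top"):
    c=camera(n);im.append(c["frame"]);print(n,c["fovy"],c["cx"],c["cy"],np.round(ray(c,(280,210)),3).tolist())
    for k,z in(("knob_top",.154),("pusher_handle",.06),("press",0),("heart_soap",.012),("plunger",.0725)):
        for r in spotter.pinpoint(n,k)[:3]: print(n,k,round(r["p"],2),np.round(r["pixel"],1),np.round(atz(c,r["pixel"],z),4))
cv2.imwrite("pics/side.png",im[0]);cv2.imwrite("pics/top.png",im[1])
E
```

```text
{'clock': 0.0, 'joints': array([ 1.06282102,  0.52201782, -0.03632382,  1.59997531,  0.02118542,
        1.0210904 , -0.1128237 ]), 'joint_velocities': array([-0.00064339,  0.00124113, -0.00018949, -0.00051775, -0.00036884,
        0.00031273, -0.00103537]), 'effort': array([-4.01306315e-04, -9.27112055e+01,  1.98011935e+00, -3.69943678e+01,
        1.78480911e-02,  8.02352006e-03, -5.14047906e-05]), 'eef_pos': array([ 0.26478731, -0.56578452,  0.2307351 ]), 'eef_rot': array([-3.06561019e+00, -6.81877946e-01,  4.79762031e-04]), 'wrist_force': array([0.22383902, 0.05789276, 0.4205065 ]), 'torque': array([ 0.00495876, -0.0181462 ,  0.02959115]), 'grip_force': 0.0, 'opening': 0.9992105153780556} 0.0187
side 55.119294341665885 284.58410798884677 216.35616365222404 [[0.217, 0.742, 0.498], [0.413, -0.819, -0.399]]
side knob_top 0.53 [294.6 188.4] [ 0.5964 -0.0938  0.154 ]
side pusher_handle 0.55 [273.4 266.9] [0.5525 0.1139 0.06  ]
side press 0.7 [295.5 247.2] [ 0.5897 -0.0796  0.    ]
side heart_soap 0.77 [359.1 269.5] [ 0.4076 -0.0213  0.012 ]
side heart_soap 0.64 [287.9 251.8] [ 0.5884 -0.0314  0.012 ]
side heart_soap 0.58 [358.8 239.6] [ 0.4478 -0.16    0.012 ]
side plunger 0.61 [292.1 222. ] [ 0.5955 -0.0741  0.0725]
top 49.27299996090099 275.7783552331939 207.87776907040782 [[0.419, -0.034, 1.236], [0.141, -0.037, -0.989]]
top knob_top 0.72 [285.9 206.2] [ 0.5824 -0.0884  0.154 ]
top pusher_handle 0.61 [211.5 221.4] [0.5545 0.0984 0.06  ]
top press 0.56 [284.5 212.5] [ 0.5882 -0.0924  0.    ]
top heart_soap 0.94 [261.9 215. ] [ 0.579  -0.0309  0.012 ]
top heart_soap 0.9 [313.  268.5] [ 0.4374 -0.1686  0.012 ]
top heart_soap 0.64 [263.7 275.1] [ 0.4188 -0.0378  0.012 ]
top plunger 0.68 [370.9 266.9] [ 0.4419 -0.3092  0.0725]
top plunger 0.51 [284.4 207.5] [ 0.5913 -0.0887  0.0725]
```

View pics/top.png

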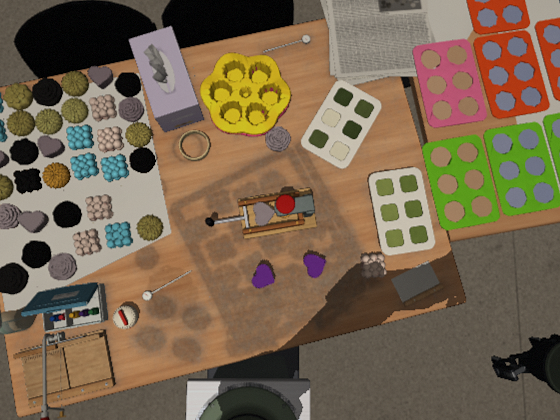

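View pics/side.png

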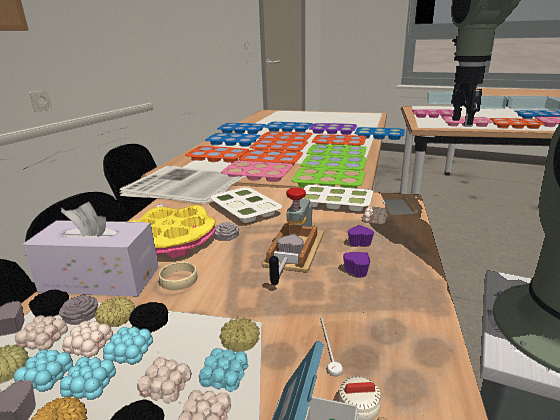

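The top view shows the press with its red knob at about (285,205), its black handle at (210,221) and the grey heart in the channel at (263,213). Look-alikes are the purple hearts at (263,275) and (314,264), the grey hearts on the cloth near (100,75) and (33,220), and the grey rose at (278,138). By the description I choose the one in the channel. The side view agrees: knob (296,195), handle (274,268), soap (290,243).

```bash
python3 - <<'E'
from h import *
from scipy.optimize import least_squares
C={n:camera(n) for n in("side","top")}
obs={}
for n in C:
    f=C[n]["frame"];h=cv2.cvtColor(f,cv2.COLOR_BGR2HSV)
    for k in("knob_top","pusher_handle"):
        obs[n,k]=spotter.pinpoint(n,k)[0]["pixel"]
    m=(((h[...,0]<6)|(h[...,0]>174))&(h[...,1]>170)&(h[...,2]>90)).astype(np.uint8)
    x0,y0=(np.array(obs[n,"knob_top"])-25).astype(int);w=np.zeros_like(m);w[max(y0,0):y0+50,x0:x0+50]=1
    ys,xs=np.where(m*w);print(n,"red",xs.mean(),ys.mean(),xs.min(),xs.max(),ys.min(),ys.max(),len(xs))
def tri(k):
    g=lambda X:np.concatenate([np.subtract(proj(C[n],X),obs[n,k]) for n in C])
    r=least_squares(g,[.58,0,.1]);return r.x,np.round(r.fun,1)
for k in("knob_top","pusher_handle"):print(k,obs["side",k],obs["top",k],tri(k))
# overlay model
K=tri("knob_top")[0];H=tri("pusher_handle")[0]
d=(K-H)[:2];print("dist",np.hypot(*d),"yaw",np.degrees(np.arctan2(d[1],d[0])))
ims=[]
a=np.arctan2(d[1],d[0]);u=np.array([np.cos(a),np.sin(a)]);v=np.array([-u[1],u[0]])
for n,(x0,y0,s) in {"top":(195,175,5),"side":(235,170,5)}.items():
    im=cv2.resize(C[n]["frame"][y0:y0+110,x0:x0+140] if n=="top" else C[n]["frame"][y0:y0+120,x0:x0+110],None,fx=5,fy=5,interpolation=cv2.INTER_CUBIC)
    def P(x,y,z): return tuple(int(q) for q in (np.array(proj(C[n],[*(K[:2]+x*u+y*v),z]))-[x0,y0]+.5)*5)
    for z in(0,.012):
        q=[P(x,y,z) for x,y in((-.115,-.055),(.085,-.055),(.085,.055),(-.115,.055))]
        cv2.polylines(im,[np.array(q)],True,(0,255,255),1)
    t=np.linspace(0,6.3,40);cv2.polylines(im,[np.array([P(.024*np.cos(b),.024*np.sin(b),.15) for b in t])],True,(0,255,0),1)
    L=np.hypot(*d)
    for z in(.016,.08):cv2.polylines(im,[np.array([P(-L+.01*np.cos(b),.01*np.sin(b),z) for b in t])],True,(0,255,0),1)
    cv2.imwrite(f"pics/crop_{n}.png",im)
E
```

```text
side red 295.9112426035503 192.8698224852071 287 305 188 198 169
top red 284.9321428571429 203.61785714285713 276 294 195 213 280
knob_top [297.7, 190.3] [285.4, 205.0] (array([ 0.58539442, -0.08728805,  0.15295366]), array([-0., -0.,  0.,  0.]))
pusher_handle [272.7, 265.9] [212.1, 220.0] (array([0.56082945, 0.09865613, 0.05162883]), array([ 0.6,  0.1, -0.3, -0.7]))
dist 0.18755979546386506 yaw -82.47427157935499
```

View pics/crop_top.png

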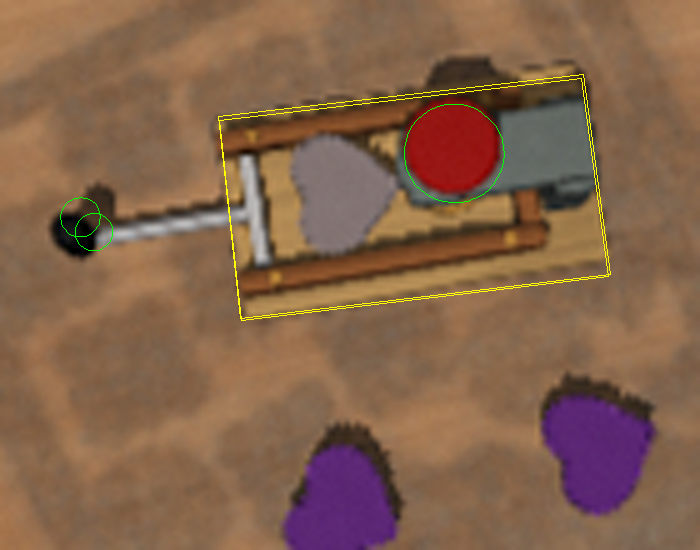

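View pics/crop_side.png

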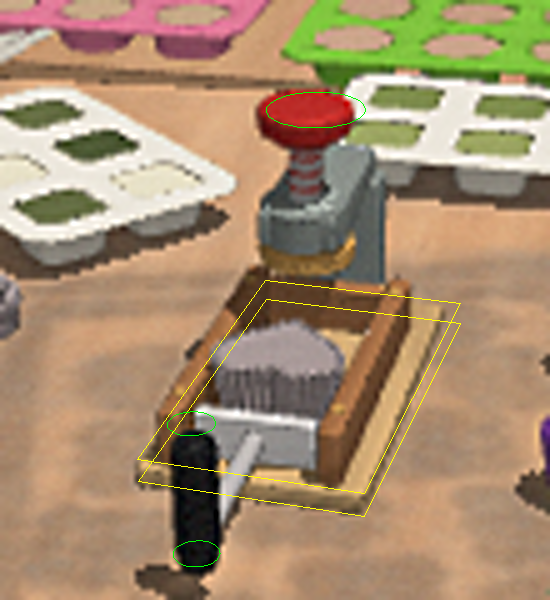

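The crops confirm the choice: the grey heart sits at about (263,213) in the top picture, between the aluminium face and the knob, tip towards the stamp. The overlay is about 2.5° and a few mm off, so I refit the pose to picked features.

```bash
python3 - <<'E'
from h import *
from scipy.optimize import least_squares
C={n:camera(n) for n in("side","top")}
O={"top":(195,175),"side":(235,170)}
def px(n,a,b):return np.array([a/5-.5+O[n][0],b/5-.5+O[n][1]])
# (cam, pixel, model x,y,z, uses travel)
F=[("top",np.array([284.9,203.6]),(0,0,.152),0),("side",np.array([296,193.5]),(0,0,.147),0),
("top",px("top",69,234),(-.202,0,.08),1),("side",px("side",194,437),(-.202,0,.08),1),("side",px("side",197,562),(-.202,0,.016),1),
("top",px("top",241,320),(-.115,-.055,.012),0),("side",px("side",368,513),(-.115,-.055,.0),0)]
for p in((243,268),(518,222),(245,152),(395,125)):print(p,np.round(atz(C["top"],px("top",*p),.042),4))
def M(p,m,t):
    c,s=np.cos(p[2]),np.sin(p[2]);x=m[0]+t*p[3];return [p[0]+c*x-s*m[1],p[1]+s*x+c*m[1],m[2]]
g=lambda p:np.concatenate([np.array(proj(C[n],M(p,m,t)))-q for n,q,m,t in F])
r=least_squares(g,[.585,-.087,-1.4,.01],loss="soft_l1");p=r.x
print(p,np.degrees(p[2]),"\n",np.round(g(p).reshape(-1,2),1))
print("handle",M(p,(-.202,0,.06),1))
ims=[]
t=np.linspace(0,6.3,40)
for n in O:
    x0,y0=O[n];im=cv2.resize(C[n]["frame"][y0:y0+120,x0:x0+(140 if n=="top" else 110)],None,fx=5 ,fy=5,interpolation=cv2.INTER_CUBIC)[:600]
    def D(L,col):cv2.polylines(im,[np.array([((np.array(proj(C[n],M(p,l[:3],l[3] if len(l)>3 else 0)))-[x0,y0]+.5)*5).astype(int) for l in L])],False,col,1)
    for z in(0,.012):D([(-.115,-.055,z),(.085,-.055,z),(.085,.055,z),(-.115,.055,z),(-.115,-.055,z)],(0,255,255))
    for y in(.032,-.032):D([(-.1,y,.042),(.06,y,.042)],(255,255,0))
    D([(.024*np.cos(b),.024*np.sin(b),.15) for b in t],(0,255,0))
    for z in(.016,.08):D([(-.202+.01*np.cos(b),.01*np.sin(b),z,1) for b in t],(0,255,0))
    ims.append(im)
h=max(i.shape[0] for i in ims);im=np.hstack([cv2.copyMakeBorder(i,0,h-i.shape[0],0,0,0) for i in ims])
cv2.imwrite("pics/fit.png",cv2.resize(im,None,fx=.64,fy=.64,interpolation=cv2.INTER_AREA))
s=bot.state();print(Ro.from_rotvec(s["eef_rot"]).as_matrix().round(3))
E
```

```text
(243, 268) [0.5399 0.0176 0.042 ]
(518, 222) [ 0.5659 -0.1264  0.042 ]
(245, 152) [0.6013 0.0178 0.042 ]
(395, 125) [ 0.6168 -0.0611  0.042 ]
[ 0.58885622 -0.08543813 -1.39892652  0.00823056] -80.15258533060526 
 [[-0.3  0. ]
 [ 0.1 -0.8]
 [-0.5 -1.3]
 [ 0.2 -0.6]
 [ 0.7  0.5]
 [ 0.4  0. ]
 [-0.2  0.5]]
handle [np.float64(0.5557168239483156), np.float64(0.10547643966039148), 0.06]
[[ 0.906  0.424  0.   ]
 [ 0.424 -0.906  0.   ]
 [ 0.     0.    -1.   ]]
```

View pics/fit.png

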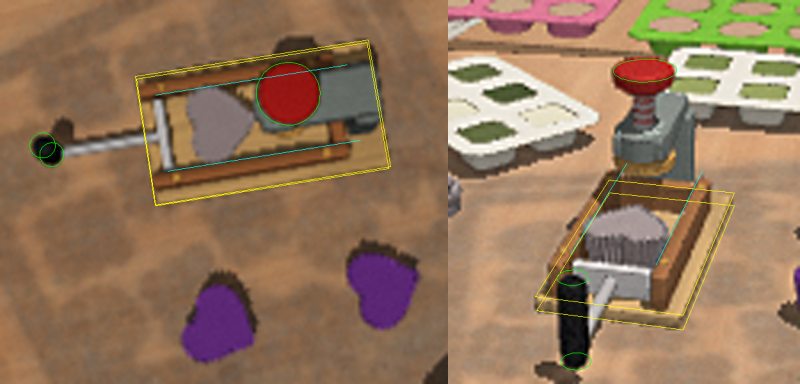

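Call:
{"op": "step_arm", "data": {"deltas": [{"linear": [27,-24,0],"turn": [0,0,-4],"fingers": -1},{"linear": [55,-48,0],"turn": [0,0,-8],"fingers": -1},{"linear": [82,-73,0],"turn": [0,0,-12],"fingers": -1},{"linear": [110,-97,0],"turn": [0,0,-15],"fingers": -1},{"linear": [137,-121,0],"turn": [0,0,-19],"fingers": -1},{"linear": [164,-145,0],"turn": [0,0,-23],"fingers": -1},{"linear": [192,-170,0],"turn": [0,0,-27],"fingers": -1},{"linear": [219,-194,0],"turn": [0,0,-30],"fingers": -1},{"linear": [247,-218,0],"turn": [0,0,-34],"fingers": -1},{"linear": [274,-242,0],"turn": [0,0,-37],"fingers": -1}], "newtons": 20}}

```text
clock: 1.83
eef_pos: [0.411, -0.2291, 0.2316]
eef_rot: [2.688, 1.625, 0.0]
wrist_force: [1.2, -0.0, 0.3]
opening: 0.998
grip_force: 0.0
```

```bash
cat > go.py <<'E'
from h import *
import sys
# target x y z, tool-y world angle deg -> tool-frame deltas
def go(x,y,z,ang):
    s=bot.state();R=Ro.from_rotvec(s["eef_rot"]).as_matrix();a=np.radians(ang)
    Y=np.array([np.cos(a),np.sin(a),0]);Z=np.array([0,0,-1.]);T=np.c_[np.cross(Y,Z),Y,Z]
    print("lin",np.round(1e3*R.T@(np.array([x,y,z])-s["eef_pos"]),1),"turn",np.round(np.degrees(Ro.from_matrix(R.T@T).as_rotvec()),2),"j",np.round(s["joints"],2),"t",s["clock"])
go(*map(float,sys.argv[1:]))
E
python3 go.py .5557 .1055 .231 9.85
```

```text
lin [363.5 -27.5   0.5] turn [ 3.000e-02  2.000e-02 -3.756e+01] j [ 0.64  0.29 -0.31  1.98  0.11  0.89 -0.22] t 1.8333
```

Call:
{"op": "step_arm", "data": {"deltas": [{"linear": [36,-3,0],"turn": [0,0,-4],"fingers": -1},{"linear": [73,-6,0],"turn": [0,0,-8],"fingers": -1},{"linear": [109,-8,0],"turn": [0,0,-12],"fingers": -1},{"linear": [145,-11,0],"turn": [0,0,-15],"fingers": -1},{"linear": [182,-14,0],"turn": [0,0,-19],"fingers": -1},{"linear": [218,-17,0],"turn": [0,0,-23],"fingers": -1},{"linear": [254,-19,0],"turn": [0,0,-27],"fingers": -1},{"linear": [291,-22,0],"turn": [0,0,-31],"fingers": -1},{"linear": [327,-25,0],"turn": [0,0,-35],"fingers": -1},{"linear": [363.5,-27.5,0],"turn": [0,0,-37.6],"fingers": -1}]}}

```text
clock: 2.67
eef_pos: [0.5569, 0.105, 0.2314]
eef_rot: [2.022, 2.404, 0.0]
wrist_force: [0.2, -1.1, 0.4]
opening: 1.0
grip_force: 0.0
```

```bash
python3 go.py .5557 .1055 .036 9.85
```

```text
lin [  0.7  -1.1 195.4] turn [0.01 0.01 0.04] j [ 0.1   0.47 -0.54  1.74  0.28  1.01 -0.37] t 2.6667
```

Call:
{"op": "step_arm", "data": {"deltas": [{"linear": [0.7,-1,30],"fingers": -1},{"linear": [0.7,-1,60],"fingers": -1},{"linear": [0.7,-1,90],"fingers": -1},{"linear": [0.7,-1,115],"fingers": -1},{"linear": [0.7,-1,135],"fingers": -1},{"linear": [0.7,-1,155],"fingers": -1},{"linear": [0.7,-1,175],"fingers": -1},{"linear": [0.7,-1,190],"fingers": -1},{"linear": [0.7,-1,195],"fingers": -1},{"linear": [0.7,-1,195],"fingers": -1}]}}

```text
schema error: expected keys linear, turn, fingers
```

```bash
python3 - <<'E'
from h import *
ims=[]
for n,(x0,y0) in {"top":(170,170),"side":(210,150)}.items():
    ims.append(cv2.resize(camera(n)["frame"][y0:y0+140,x0:x0+130],None,fx=3,fy=3,interpolation=cv2.INTER_CUBIC))
cv2.imwrite("pics/down.png",np.hstack(ims))
E
python3 go.py .5557 .1055 .036 9.85
```

```text
lin [ -4.   -2.5 195.2] turn [ 0.06 -0.18  0.29] j [ 0.1   0.48 -0.55  1.73  0.28  1.01 -0.37] t 2.7667
```

View pics/down.png

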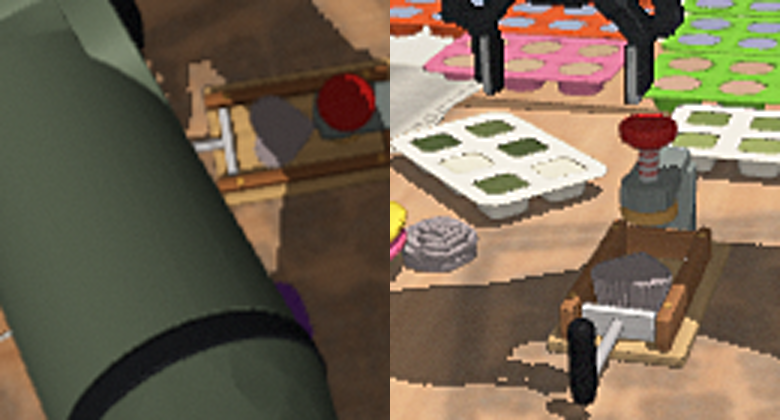

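The move was refused because I left out "turn". The picture shows the open fingers above and beyond the handle (handle at side crop (582,360)), with nothing disturbed. I'll descend now.

Call:
{"op": "step_arm", "data": {"deltas": [{"linear": [0,0,30],"turn": [0,0,0],"fingers": -1},{"linear": [0,0,60],"turn": [0,0,0],"fingers": -1},{"linear": [0,0,90],"turn": [0,0,0],"fingers": -1},{"linear": [0,0,115],"turn": [0,0,0],"fingers": -1},{"linear": [0,0,135],"turn": [0,0,0],"fingers": -1},{"linear": [0,0,155],"turn": [0,0,0],"fingers": -1},{"linear": [0,0,175],"turn": [0,0,0],"fingers": -1},{"linear": [0,0,190],"turn": [0,0,0],"fingers": -1},{"linear": [0,0,195],"turn": [0,0,0],"fingers": -1},{"linear": [0,0,195],"turn": [0,0,0],"fingers": -1}]}}

```text
clock: 3.6
eef_pos: [0.5558, 0.1031, 0.0354]
eef_rot: [-2.025, -2.4, 0.002]
wrist_force: [-0.6, 0.3, -0.5]
opening: 1.001
grip_force: 0.0
```

```bash
python3 - <<'E'
from h import *
ims=[]
for n,(x0,y0) in {"top":(170,170),"side":(210,150)}.items():
    ims.append(cv2.resize(camera(n)["frame"][y0:y0+140,x0:x0+130],None,fx=3,fy=3,interpolation=cv2.INTER_CUBIC))
cv2.imwrite("pics/down2.png",np.hstack(ims))
E
python3 go.py .5557 .1055 .036 9.85
```

```text
lin [ 2.3 -0.7  1. ] turn [ 0.04 -0.   -0.18] j [ 0.    0.73 -0.41  1.87  0.47  0.63 -0.53] t 3.7
```

View pics/down2.png

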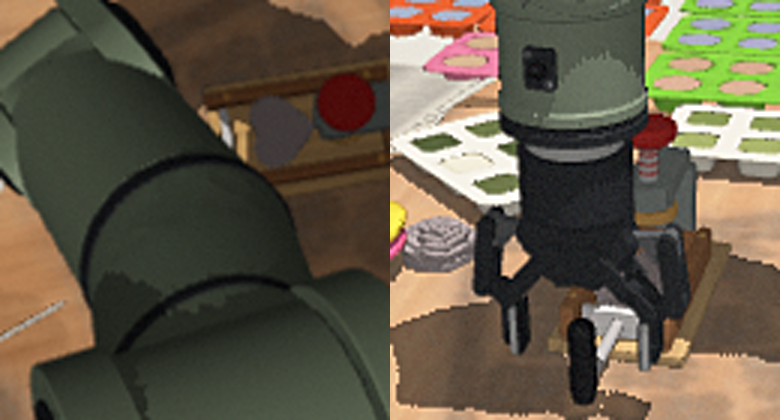

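The side crop shows the post (582,362) centred between the finger tips at (515,350) and (645,365). Next I close on it.

Call:
{"op": "step_arm", "data": {"deltas": [{"linear": [0,0,0],"turn": [0,0,0],"fingers": 0},{"linear": [0,0,0],"turn": [0,0,0],"fingers": 0.3},{"linear": [0,0,0],"turn": [0,0,0],"fingers": 0.7},{"linear": [0,0,0],"turn": [0,0,0],"fingers": 0.7},{"linear": [0,0,0],"turn": [0,0,0],"fingers": 0.7},{"linear": [0,0,0],"turn": [0,0,0],"fingers": 0.7},{"linear": [0,0,0],"turn": [0,0,0],"fingers": 0.7},{"linear": [0,0,0],"turn": [0,0,0],"fingers": 0.7}], "newtons": 20}}

```text
clock: 4.37
eef_pos: [0.556, 0.1032, 0.0365]
eef_rot: [-2.026, -2.401, 0.001]
wrist_force: [-4.9, -1.0, 8.3]
opening: 0.224
grip_force: 21.3
```

```bash
python3 go.py .5557 .1055 .036 9.85
```

```text
lin [2.3 0.1 0.5] turn [-0.05  0.02 -0.17] j [ 0.    0.73 -0.41  1.87  0.47  0.63 -0.53] t 4.3667
```

Call:
{"op": "step_arm", "data": {"deltas": [{"linear": [-4,0,0],"turn": [0,0,0],"fingers": 0.7},{"linear": [-9,0,0],"turn": [0,0,0],"fingers": 0.7},{"linear": [-15,0,0],"turn": [0,0,0],"fingers": 0.7},{"linear": [-21,0,0],"turn": [0,0,0],"fingers": 0.7},{"linear": [-27,0,0],"turn": [0,0,0],"fingers": 0.7},{"linear": [-33,0,0],"turn": [0,0,0],"fingers": 0.7},{"linear": [-39,0,0],"turn": [0,0,0],"fingers": 0.7},{"linear": [-45,0,0],"turn": [0,0,0],"fingers": 0.7},{"linear": [-50,0,0],"turn": [0,0,0],"fingers": 0.7},{"linear": [-54,0,0],"turn": [0,0,0],"fingers": 0.7}]}}

```text
clock: 5.2
eef_pos: [0.5655, 0.05, 0.0366]
eef_rot: [-2.026, -2.401, -0.0]
wrist_force: [-1.9, 1.7, 5.6]
opening: 0.226
grip_force: 21.1
```

Call:
{"op": "step_arm", "data": {"deltas": [{"linear": [-2,0,0],"turn": [0,0,0],"fingers": 0.7},{"linear": [-4,0,0],"turn": [0,0,0],"fingers": 0.7},{"linear": [-6,0,0],"turn": [0,0,0],"fingers": 0.7},{"linear": [-7,0,0],"turn": [0,0,0],"fingers": 0.7},{"linear": [-8,0,0],"turn": [0,0,0],"fingers": 0.7},{"linear": [-9,0,0],"turn": [0,0,0],"fingers": 0.7},{"linear": [-9,0,0],"turn": [0,0,0],"fingers": 0.7}]}}

```text
clock: 5.78
eef_pos: [0.567, 0.0414, 0.0366]
eef_rot: [-2.026, -2.401, -0.0]
wrist_force: [-1.8, -0.8, 5.7]
opening: 0.23
grip_force: 21.1
```

Call:
{"op": "step_arm", "data": {"deltas": [{"linear": [-1,0,0],"turn": [0,0,0],"fingers": 0.7},{"linear": [-2,0,0],"turn": [0,0,0],"fingers": 0.7},{"linear": [-3,0,0],"turn": [0,0,0],"fingers": 0.7},{"linear": [-3,0,0],"turn": [0,0,0],"fingers": 0.7}]}}

```text
clock: 6.12
eef_pos: [0.5675, 0.0384, 0.0366]
eef_rot: [-2.026, -2.401, -0.0]
wrist_force: [-0.8, 0.9, 5.0]
opening: 0.228
grip_force: 21.1
```

Call:
{"op": "step_arm", "data": {"deltas": [{"linear": [-1,0,0],"turn": [0,0,0],"fingers": 0.7},{"linear": [-2,0,0],"turn": [0,0,0],"fingers": 0.7},{"linear": [-2,0,0],"turn": [0,0,0],"fingers": 0.7}]}}

```text
clock: 6.37
eef_pos: [0.5678, 0.037, 0.0366]
eef_rot: [-2.025, -2.401, -0.001]
wrist_force: [-3.1, 3.2, 5.3]
opening: 0.225
grip_force: 21.1
```

Call:
{"op": "step_arm", "data": {"deltas": [{"linear": [-1,0,0],"turn": [0,0,0],"fingers": 0.7},{"linear": [-2,0,0],"turn": [0,0,0],"fingers": 0.7},{"linear": [-2,0,0],"turn": [0,0,0],"fingers": 0.7}]}}

```text
clock: 6.62
eef_pos: [0.5678, 0.0369, 0.0366]
eef_rot: [-2.023, -2.401, -0.003]
wrist_force: [-5.5, 12.0, 5.9]
opening: 0.226
grip_force: 21.2
```

Call:
{"op": "step_arm", "data": {"deltas": [{"linear": [-1,0,0],"turn": [0,0,0],"fingers": 0.7},{"linear": [-2,0,0],"turn": [0,0,0],"fingers": 0.7},{"linear": [-2,0,0],"turn": [0,0,0],"fingers": 0.7}]}}

```text
clock: 6.87
eef_pos: [0.5678, 0.0368, 0.0366]
eef_rot: [-2.02, -2.402, -0.006]
wrist_force: [-8.9, 22.0, 6.8]
opening: 0.23
grip_force: 21.2
```

Call:
{"op": "step_arm", "data": {"deltas": [{"linear": [2,0,0],"turn": [0,0,0],"fingers": 0.7},{"linear": [4,0,0],"turn": [0,0,0],"fingers": 0.7},{"linear": [4,0,0],"turn": [0,0,0],"fingers": 0},{"linear": [4,0,0],"turn": [0,0,0],"fingers": -0.5},{"linear": [4,0,0],"turn": [0,0,0],"fingers": -0.5},{"linear": [4,0,-20],"turn": [0,0,0],"fingers": -0.5},{"linear": [4,0,-55],"turn": [0,0,0],"fingers": -0.5},{"linear": [4,0,-90],"turn": [0,0,0],"fingers": -0.5},{"linear": [4,0,-125],"turn": [0,0,0],"fingers": 0.5},{"linear": [4,0,-155],"turn": [0,0,0],"fingers": 1}]}}

```text
clock: 7.7
eef_pos: [0.5679, 0.0362, 0.1936]
eef_rot: [2.026, 2.4, 0.001]
wrist_force: [-0.5, -0.3, -0.2]
opening: 0.478
grip_force: 0.0
```

```bash
python3 - <<'E'
from h import *
ims=[]
for n,(x0,y0) in {"top":(170,150),"side":(210,150)}.items():
    c=camera(n);ims.append(cv2.resize(c["frame"][y0:y0+140,x0:x0+130],None,fx=3,fy=3,interpolation=cv2.INTER_CUBIC))
    for k,z in (("knob_top",.154),("heart_soap",.012),("pusher_handle",.06)):
        for r in spotter.pinpoint(n,k)[:2]: print(n,k,round(r["p"],2),r["pixel"],np.round(atz(c,r["pixel"],z),4))
cv2.imwrite("pics/in.png",np.hstack(ims))
E
python3 go.py .5890 -.0865 .190 9.85
```

```text
top knob_top 0.76 [287.3, 204.8] [ 0.5858 -0.0918  0.154 ]
top heart_soap 0.89 [315.2, 266.1] [ 0.4438 -0.1745  0.012 ]
top heart_soap 0.62 [283.4, 213.5] [ 0.5838 -0.0889  0.012 ]
top pusher_handle 0.59 [166.8, 281.9] [0.3997 0.2061 0.06  ]
side knob_top 0.78 [295.6, 188.2] [ 0.5947 -0.096   0.154 ]
side heart_soap 0.77 [357.4, 241.6] [ 0.4481 -0.1481  0.012 ]
side heart_soap 0.73 [358.6, 267.1] [ 0.4114 -0.0307  0.012 ]
side pusher_handle 0.95 [280.7, 250.6] [0.5686 0.0465 0.06  ]
side pusher_handle 0.49 [296.3, 220.2] [ 0.6012 -0.1121  0.06  ]
lin [-1.246e+02  7.000e-01  1.000e-01] turn [-0.1  -0.02 -0.16] j [ 0.21  0.53 -0.53  1.77  0.32  0.93 -0.29] t 8.1
```

View pics/in.png

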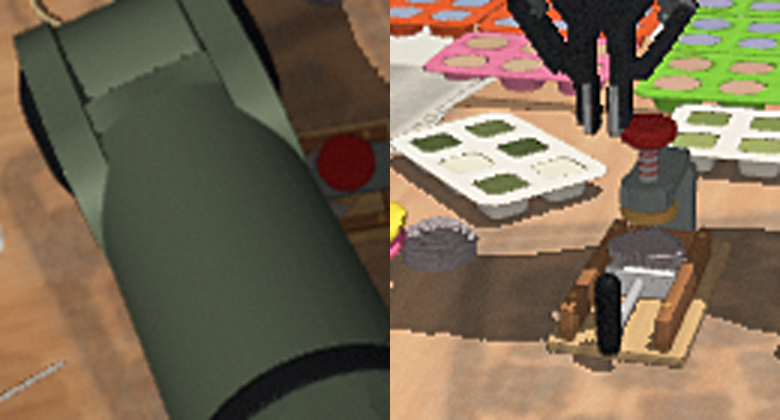

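The side crop shows the pusher in (face at (645,275)), the soap under the stamp (645,245) and the handle at (608,310). I move above the knob with the fingers shut.

Call:
{"op": "step_arm", "data": {"deltas": [{"linear": [0,0,0],"turn": [0,0,0],"fingers": 1},{"linear": [0,0,0],"turn": [0,0,0],"fingers": 1},{"linear": [-20,0,0],"turn": [0,0,0],"fingers": 1},{"linear": [-45,0,0],"turn": [0,0,0],"fingers": 1},{"linear": [-70,0,0],"turn": [0,0,0],"fingers": 1},{"linear": [-95,0.5,0],"turn": [0,0,0],"fingers": 1},{"linear": [-115,0.7,0],"turn": [0,0,0],"fingers": 1},{"linear": [-124.6,0.7,0],"turn": [0,0,0],"fingers": 1},{"linear": [-124.6,0.7,0],"turn": [0,0,0],"fingers": 1}]}}

```text
clock: 8.85
eef_pos: [0.5895, -0.0885, 0.1908]
eef_rot: [-2.029, -2.398, 0.001]
wrist_force: [-0.6, 0.4, -0.5]
opening: -0.0
grip_force: 0.0
```

Call:
{"op": "step_arm", "data": {"deltas": [{"linear": [0,0,8],"turn": [0,0,0],"fingers": 1},{"linear": [0,0,18],"turn": [0,0,0],"fingers": 1},{"linear": [0,0,25],"turn": [0,0,0],"fingers": 1},{"linear": [0,0,30],"turn": [0,0,0],"fingers": 1},{"linear": [0,0,30],"turn": [0,0,0],"fingers": 1}]}}

```text
clock: 9.27
eef_pos: [0.5888, -0.0856, 0.1598]
eef_rot: [-2.023, -2.401, 0.001]
wrist_force: [0.2, -0.6, 0.3]
opening: -0.002
grip_force: 0.0
```

```bash
python3 - <<'E'
from h import *
ims=[]
for n,(x0,y0) in {"top":(220,140),"side":(230,130)}.items():
    c=camera(n);ims.append(cv2.resize(c["frame"][y0:y0+140,x0:x0+130],None,fx=3,fy=3,interpolation=cv2.INTER_CUBIC))
cv2.imwrite("pics/over.png",np.hstack(ims))
E
python3 go.py .5890 -.0865 .154 9.85
```

```text
lin [-0.5 -0.5  7.1] turn [-0.02 -0.02 -0.13] j [ 0.39  0.6  -0.5   1.73  0.35  0.91 -0.08] t 9.3667
```

View pics/over.png

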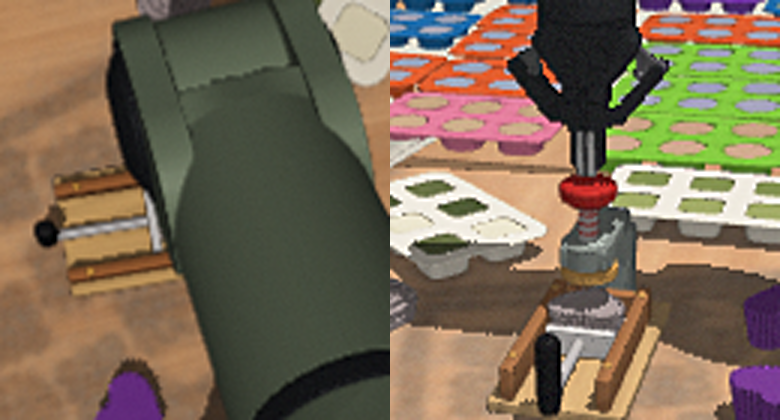

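The shut finger tips stand centred over the knob (side crop (588,180)). I press down gradually.

Call:
{"op": "step_arm", "data": {"deltas": [{"linear": [0,0,3],"turn": [0,0,0],"fingers": 1},{"linear": [0,0,6],"turn": [0,0,0],"fingers": 1},{"linear": [0,0,9],"turn": [0,0,0],"fingers": 1},{"linear": [0,0,12],"turn": [0,0,0],"fingers": 1},{"linear": [0,0,15],"turn": [0,0,0],"fingers": 1},{"linear": [0,0,18],"turn": [0,0,0],"fingers": 1},{"linear": [0,0,21],"turn": [0,0,0],"fingers": 1},{"linear": [0,0,24],"turn": [0,0,0],"fingers": 1},{"linear": [0,0,26],"turn": [0,0,0],"fingers": 1},{"linear": [0,0,26],"turn": [0,0,0],"fingers": 1}]}}

```text
clock: 10.2
eef_pos: [0.5897, -0.0864, 0.1353]
eef_rot: [2.026, 2.401, 0.001]
wrist_force: [-0.9, 0.5, 9.7]
opening: 0.004
grip_force: 4.8
```

Call:
{"op": "step_arm", "data": {"deltas": [{"linear": [0,0,1],"turn": [0,0,0],"fingers": 1},{"linear": [0,0,2],"turn": [0,0,0],"fingers": 1},{"linear": [0,0,3],"turn": [0,0,0],"fingers": 1},{"linear": [0,0,4],"turn": [0,0,0],"fingers": 1},{"linear": [0,0,4],"turn": [0,0,0],"fingers": 1}]}}

```text
clock: 10.62
eef_pos: [0.5897, -0.0864, 0.1313]
eef_rot: [2.026, 2.401, 0.0]
wrist_force: [-0.5, 0.7, 6.7]
opening: 0.001
grip_force: 3.2
```

Call:
{"op": "step_arm", "data": {"deltas": [{"linear": [0,0,1],"turn": [0,0,0],"fingers": 1},{"linear": [0,0,2],"turn": [0,0,0],"fingers": 1},{"linear": [0,0,2],"turn": [0,0,0],"fingers": 1}]}}

```text
clock: 10.87
eef_pos: [0.5899, -0.0864, 0.1304]
eef_rot: [2.025, 2.4, 0.001]
wrist_force: [-6.5, -0.2, 22.5]
opening: -0.001
grip_force: 11.1
```

Call:
{"op": "step_arm", "data": {"deltas": [{"linear": [0,0,1],"turn": [0,0,0],"fingers": 1},{"linear": [0,0,1],"turn": [0,0,0],"fingers": 1},{"linear": [0,0,1],"turn": [0,0,0],"fingers": 1}]}}

```text
clock: 11.12
eef_pos: [0.59, -0.0864, 0.1303]
eef_rot: [2.025, 2.399, 0.001]
wrist_force: [-11.2, 0.3, 37.5]
opening: 0.001
grip_force: 18.8
```

Call:
{"op": "step_arm", "data": {"deltas": [{"linear": [0,0,-0.5],"turn": [0,0,0],"fingers": 1},{"linear": [0,0,-0.5],"turn": [0,0,0],"fingers": 1},{"linear": [0,0,-0.5],"turn": [0,0,0],"fingers": 1},{"linear": [0,0,-0.5],"turn": [0,0,0],"fingers": 1}]}}

```text
clock: 11.45
eef_pos: [0.59, -0.0864, 0.1304]
eef_rot: [2.025, 2.4, 0.001]
wrist_force: [-9.8, 0.3, 30.2]
opening: 0.005
grip_force: 14.9
```

```bash
python3 - <<'E'
from h import *
c=camera("side")
cv2.imwrite("pics/end.png",cv2.resize(c["frame"][150:260,240:370],None,fx=5,fy=5,interpolation=cv2.INTER_CUBIC))
s=bot.state();print(s["eef_pos"],s["wrist_force"])
E
```

```text
[ 0.58997595 -0.08640015  0.13039971] [-8.81580267e+00  7.75193197e-03  3.05473918e+01]
```

View pics/end.png

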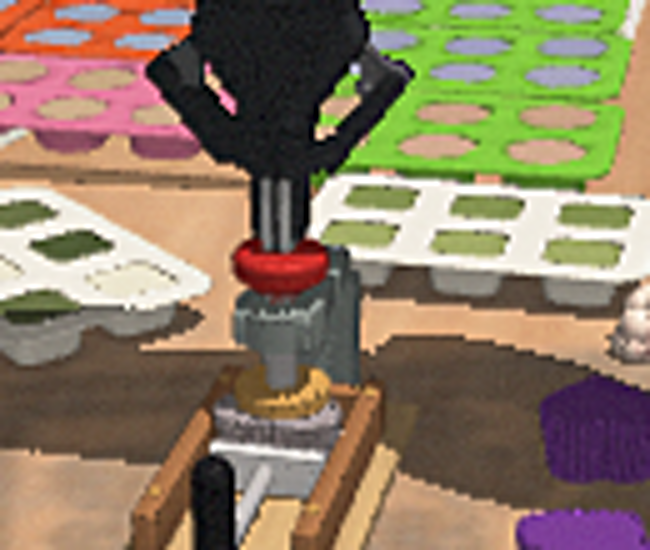

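The picture shows the brass stamp (283,388) down on the soap (278,415), the red bands sunk into the arm, and the fingers steady on the knob (280,250) with about 30 N.

```bash
python3 -c "
from rig import order
print(order.close_job())"
```

```text
the job is handed in; nothing more can be done
None
```

The job is handed in: the pusher was pushed to its stop first, then the knob was pressed to the third click, and the fingers are still holding it there at about 30 N, with the stamp bearing on the grey heart soap.

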